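Check the rubber feet of a welded base frame

ROBOT

A 6-joint arm with a two-finger parallel gripper is mounted at the origin on the work surface. World frame = base frame: x ahead of the robot, y to its left, z up, the work surface at z = 0. Lengths are in mm, angles in rad, forces in N, time in s.
With the tool pointing down it reaches from about 275 to 775 mm from the base axis. Payload 14.6 kg.
Tool frame: the origin (TCP) lies between the finger pads, 19 mm behind the fingertips; this is the grasp point; z points along the fingers, y is the line along which they close (so a half turn about z gives the same grasp; the last joint's range is limited). The gripper opens to 85 mm and grips with 20 to 120 N. Pads are 22 mm wide; open, the fingers measure 114 mm over their backs; the gripper's body (76 mm by 85 mm) begins 54 mm behind the grasp point. The pads swing forward as they close: fully open they stand 13 mm farther back than shut.
Start: joints at [1.006, 0.263, -0.048, 1.259, 0, 1.415], TCP at [209.178, 481.532, 249.978] pointing down, gripper open.
Joint ranges: [-2.65, 2.65], [-0.89, 1.7], [-1.18, 1.37], [-2.13, 2.11], [-1.35, 1.29], [-3.14, 3.14]. Speed limits (rad/s): [1.89, 1.89, 2.57, 2.79, 3.14, 3.14].

INTERFACE

Orientations are given as a unit quaternion [x, y, z, w].
In Python, from rig import r gives the robot as it stands. The module is installed in compiled form; this text tells all that it offers.
- The arm moves only by the shell command python3 -m pendant 'ROWS' [OPENING]. ROWS is JSON, a list of rows, each an object of numbers: "dx", "dy", "dz": the shift along the tool's x, y, z in m; "wx", "wy", "wz": the turn, a rotation vector about the tool's x, y, z in rad. A call has exactly 10 rows; each row is the pose to reach, as a shift and turn from the pose commanded when the call began, along the tool's axes at that moment; what a row does not reach only later rows make up. A row lasts 1/12 s, in which the tool goes at most 41.7 mm and 7.16 degrees, less where a joint would pass 70% of its speed; a pose out of reach is approached as far as the arm can. A call with a gripper value outside its range is refused whole. OPENING is the closure, from -1 (fully open) to 1 (shut), set as the call begins (- or left out, the last holds). The fingers move at their own pace and stop on an object; the grip force is fixed at half the most. Time passes only in rows, so rows that repeat a pose let the fingers close, or fill a call up. It gives the time, the measured TCP pose, the force, the opening and the grip force at its end, in the units of the state.
- r.get_state(): the state, without advancing time (a new reading comes with each control period).
- r.get_image(name): name is "side" or "top" or "wrist"; returns a dict with "img" (480x640x3 uint8, red, green, blue), "fx", "fy", "cx", "cy" (pixels), "distortion" ([k1, k2, p1, p2, k3] as OpenCV has them; the pictures are not rectified), "rvec" (rotation vector, rad) and "tvec" (3), from world to camera coordinates, as OpenCV has them. Camera axes: x right, y down, z forward; pixel columns grow to the right and rows downward; lengths in mm; the calibration is good to about 2 mm. A picture is of the moment at which its call begins. There is no depth.
- r.job_done(): hands the job in; it is judged then, once.
The state is a dict: "t": time; "joints": joint angles; "dq": joint speeds; "joint_torque": joint torques, N m; "tool_pos": TCP position; "tool_rot": TCP orientation; "ft_force": force on the tool from outside, world axes, zero at the start; "torque": the same for the moment, N m; "grip_width": finger opening in mm; "grip_force": force on a finger pad.
Only numpy, scipy, OpenCV 4.12 (cv2) and the standard library are available. Lean on these libraries where they do the work, as an engineer would, in place of code of your own. Each camera call takes 0.05 s, during which the arm holds its last target. There are 200 camera calls.

TASK

Check the four rubber feet of the small welded steel base frame on the bench: press its flat corner pads down one at a time with light fingertip pressure, first the pad at the corner next to the earthing tab, then the one diagonally opposite, then the pad at the other end of the tab's long side, and last the one diagonally opposite that. Press each only until you feel the rubber give a little, and come off it before the next; do not press hard, shift, grip or lift the frame, and leave the things lying in and around it where they are.

Things in the scene. Friction and masses are not known exactly. Their poses are not given: they have to be found in the camera images.
- frame: Loose rectangular frame of dark 30 mm square steel tube, 240 (x) by 190 mm (y), 2 to 3 kg, at any yaw. Origin: its middle at bench height; z up. It stands on four rubber feet 16 mm high: tube top 46 mm, corner pads' top 52 mm above the bench. A 30 mm wide cross bar joins the long sides at x = +45 mm. Pressed at a corner, it gives about 1 mm for every 5 N, up to about 8 mm.
- tab (a point): Centre of the upper face of the earthing tab, 46 mm above the bench: a flat steel lug 30 mm wide with a hole, sticking out 35 mm from the outside of one long side of the frame, near the corner of pad_tab (at x = -55 mm, y = +112 mm in the frame's axes).
- pad_tab: Flat square steel plate 50 x 50 x 6 mm with a 12 mm hole in its middle, welded on the frame's corner next to the earthing tab, at x = -95 mm, y = +70 mm of the frame. Origin: centre of its underside; its upper face, the one to press, is 6 mm above the origin and 52 mm above the bench. Axes parallel to the frame's. Pressed first.
- pad_diagonal: Flat square steel plate 50 x 50 x 6 mm with a 12 mm hole in its middle, welded on the frame's corner across the diagonal from pad_tab, at x = +95 mm, y = -70 mm of the frame. Origin: centre of its underside; its upper face, the one to press, is 6 mm above the origin and 52 mm above the bench. Axes parallel to the frame's. Pressed second.
- pad_same_side: Flat square steel plate 50 x 50 x 6 mm with a 12 mm hole in its middle, welded on the frame's corner at the other end of the long side that carries the tab, at x = +95 mm, y = +70 mm of the frame. Origin: centre of its underside; its upper face, the one to press, is 6 mm above the origin and 52 mm above the bench. Axes parallel to the frame's. Pressed third.
- pad_last: Flat square steel plate 50 x 50 x 6 mm with a 12 mm hole in its middle, welded on the frame's corner across the diagonal from pad_same_side, at x = -95 mm, y = -70 mm of the frame. Origin: centre of its underside; its upper face, the one to press, is 6 mm above the origin and 52 mm above the bench. Axes parallel to the frame's. Pressed last.
- bracket_inside: Loose pressed-steel saddle bracket, 65 x 50 mm, 34 mm high, standing on the bench inside the frame, in the wider bay. Origin: centre of its underside. Leave alone.
- bracket_outside: A second such bracket, 65 x 50 mm, 34 mm high, standing on the bench beside the frame. Origin: centre of its underside. Leave alone.
- disc: Grinding disc, 125 mm across, 7 mm thick, lying loose on the bench beside the frame. Origin: centre of its underside. Leave alone.
- magnet: Welder's magnetic square, a red-painted triangle outline about 85 x 85 mm, 16 mm thick, lying loose on the bench beside the frame. Origin: on its underside, near its middle. Leave alone.

How it is judged:
By the outcome, as a careful person would: the job done as asked, in the order asked, and still so for the second after the job is handed in, with the robot touching nothing.
It also fails if it takes over 59 s, if anything falls off the work surface, if the arm or the gripper's body presses on something with over 40 N, if the wrist force passes 120 N, or if a joint passes its speed limit or range.

## Working session

There is one attempt and no reset: what is moved stays moved. The work goes in short steps, Python scripts to look and compute and a shell command to move; the robot and the scene stay as the last step left them, time stands still between calls to the robot, and variables do not carry over. Pictures are saved under pics/ and viewed, at most 10 in all, crops included, and the job is handed in when it is done.

```bash
mkdir -p pics; python3 - <<'E'
from rig import r
import cv2,pickle
for n in("top","side"):
    d=r.get_image(n); pickle.dump(d,open(f"{n}.pkl","wb")); cv2.imwrite(f"pics/{n}0.png",d["img"][:,:,::-1])
s=r.get_state(); print(s["t"],s["tool_pos"],s["tool_rot"],s["ft_force"],s["grip_width"])
E
```

```text
0.1 [209.05987823 481.35415648 249.59213827] [ 2.03488673e-01  9.79077199e-01 -4.12284447e-04 -1.68899437e-04] [ 0.13760641 -0.2580517  -0.07673874] 85.18074239764223
```

View pics/top0.png

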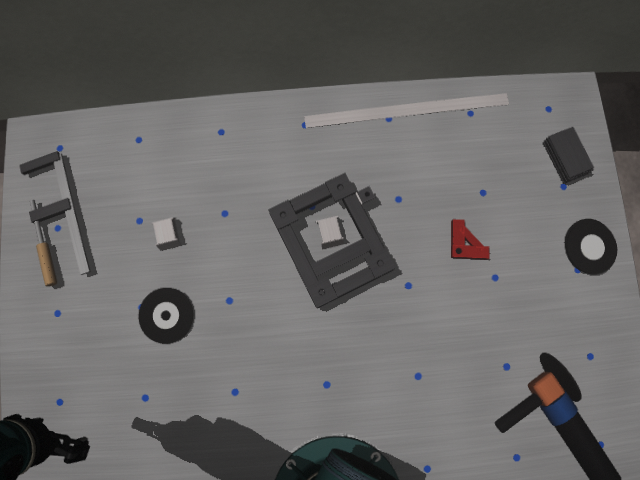

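View pics/side0.png

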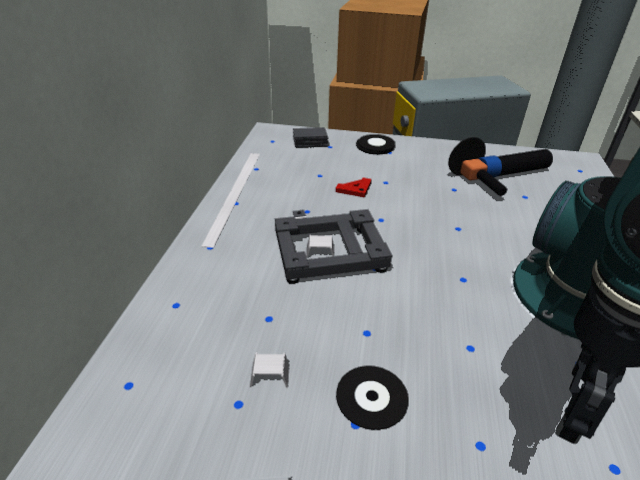

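The top view shows the tab at (367,197), so pad_tab is at about (343,183), pad_diagonal about (322,300), pad_same_side about (387,268) and pad_last about (283,212). I'll zoom in and fit the outline.

```bash
cat > h.py <<'E'
import cv2,numpy as np,pickle
def ray(d,uv,z):
    K=np.array([[d["fx"],0,d["cx"]],[0,d["fy"],d["cy"]],[0,0,1.]])
    p=cv2.undistortPoints(np.array(uv,float).reshape(-1,1,2),K,np.array(d["distortion"],float)).reshape(-1,2)
    R=cv2.Rodrigues(np.array(d["rvec"],float))[0]; c=-R.T@np.array(d["tvec"],float).ravel()
    v=np.c_[p,np.ones(len(p))]@R
    return c+v*((z-c[2])/v[:,2])[:,None]
def proj(d,X):
    K=np.array([[d["fx"],0,d["cx"]],[0,d["fy"],d["cy"]],[0,0,1.]])
    return cv2.projectPoints(np.array(X,float).reshape(-1,1,3),np.array(d["rvec"],float),np.array(d["tvec"],float),K,np.array(d["distortion"],float))[0].reshape(-1,2)
PADS=np.array([[-95,70,52],[95,-70,52],[95,70,52],[-95,-70,52],[-55,112,46]],float)
def fit(w):  # frame pose from world xy of the pads + tab
    a=PADS[:len(w),:2]; A=a-a.mean(0); B=w[:,:2]-w[:,:2].mean(0)
    th=np.arctan2((A[:,0]*B[:,1]-A[:,1]*B[:,0]).sum(),(A*B).sum())
    R=np.array([[np.cos(th),-np.sin(th)],[np.sin(th),np.cos(th)]])
    t=w[:,:2].mean(0)-R@a.mean(0); return th,t,a@R.T+t
E
python3 - <<'E'
from h import *
d=pickle.load(open("top.pkl","rb"))
uv=[[343,183],[322,300],[387,268],[283,212],[367,197]]
w=np.array([ray(d,[p],z)[0] for p,z in zip(uv,PADS[:,2])])
th,t,f=fit(w); print(w.round(1),th,t,(w[:,:2]-f).round(1))
print(proj(d,np.c_[f,PADS[:,2]]).round(1))
c=d["img"][160:320,250:420,::-1]; c=cv2.convertScaleAbs(c,alpha=2.2)
cv2.imwrite("pics/crop0.png",cv2.resize(c,None,fx=3.7,fy=3.7,interpolation=cv2.INTER_CUBIC))
E
```

```text
[[ 683.   -73.7   52. ]
 [ 429.2   -6.    52. ]
 [ 486.  -150.9   52. ]
 [ 627.9   63.2   52. ]
 [ 648.3 -124.1   46. ]] -2.7755128319974705 [556.57349672 -41.320256  ] [[ 12.6  -1. ]
 [-13.6   4. ]
 [ -6.9 -10.2]
 [  7.6   5.2]
 [  0.3   2.1]]
[[343.1 188.5]
 [323.3 293.5]
 [382.  265.2]
 [285.6 215.2]
 [367.9 197.1]]
```

View pics/crop0.png

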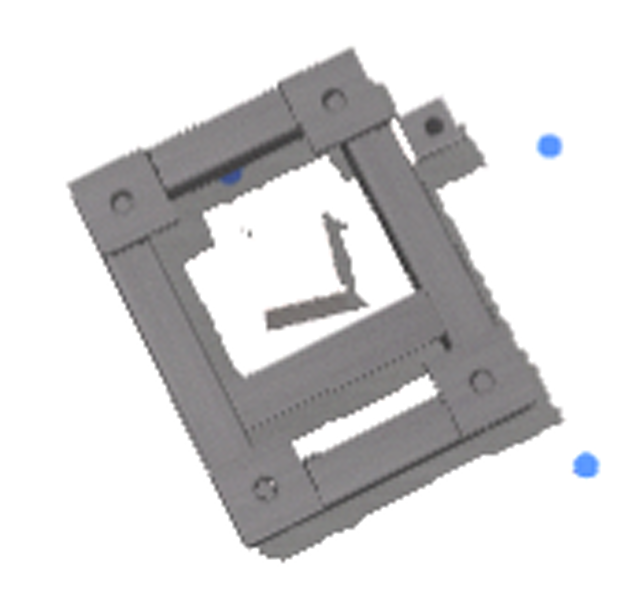

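The crop shows all the holes: pad_tab (335,99), diagonal (265,488), same_side (482,380), last (122,203) and tab (433,126).

```bash
cat > m.py <<'E'
from h import *
from rig import r
from scipy.spatial.transform import Rotation as Ro
F=np.load("f.npy")
s=r.get_state(); R=Ro.from_quat(s["tool_rot"]).as_matrix()
for i,p in enumerate(F[:4]): print(i,"tool shift mm to pad, TCP z=90:",(R.T@(np.r_[p[:2],90]-s["tool_pos"])).round(1))
print(s["t"],s["tool_pos"],s["ft_force"].round(2) if hasattr(s["ft_force"],'round') else s["ft_force"],s["grip_width"],s["joints"])
E
python3 - <<'E'
from h import *
d=pickle.load(open("top.pkl","rb"))
uv=(np.array([[335,99],[265,488],[482,380],[122,203],[433,126]])+.5)/3.7-.5+[250,160]
w=np.array([ray(d,[p],z)[0] for p,z in zip(uv,PADS[:,2])])
th,t,f=fit(w); print(w.round(1),th,t,(w[:,:2]-f).round(1))
np.save("f.npy",f)
e=pickle.load(open("side.pkl","rb")); q=proj(e,np.c_[f,PADS[:,2]]); print(q.round(1))
im=cv2.convertScaleAbs(e["img"][:,:,::-1],alpha=2)
c=cv2.resize(im[195:295,260:410],None,fx=5,fy=5,interpolation=cv2.INTER_CUBIC)
for u,v in q: cv2.drawMarker(c,(int((u-260+.5)*5),int((v-195+.5)*5)),(0,0,255),0,12,1)
cv2.imwrite("pics/side1.png",c)
E
python3 m.py
```

```text
[[ 675.7  -66.7   52. ]
 [ 447.3   -5.9   52. ]
 [ 499.5 -136.9   52. ]
 [ 622.3   64.4   52. ]
 [ 655.9 -124.2   46. ]] -2.7630170172868906 [561.65434256 -37.10048274] [[-0.1  0.3]
 [-0.2  1.3]
 [ 0.3  0.4]
 [-1.7  1.4]
 [ 1.8 -3.3]]
[[285.3 222.4]
 [377.7 249. ]
 [360.8 214.7]
 [294.7 258.7]
 [298.6 213.3]]
0 tool shift mm to pad, TCP z=90: [-646.6 -316.9  159.8]
1 tool shift mm to pad, TCP z=90: [-413.4 -352.9  159.8]
2 tool shift mm to pad, TCP z=90: [-512.7 -451.6  159.9]
3 tool shift mm to pad, TCP z=90: [-547.3 -218.2  159.7]
0.1 [209.05987823 481.35415648 249.59213827] [ 0.14 -0.26 -0.08] 85.18074239764223 [ 1.00569648e+00  2.63465201e-01 -4.88357658e-02  1.25938607e+00
  2.55101955e-05  1.41553618e+00]
```

View pics/side1.png

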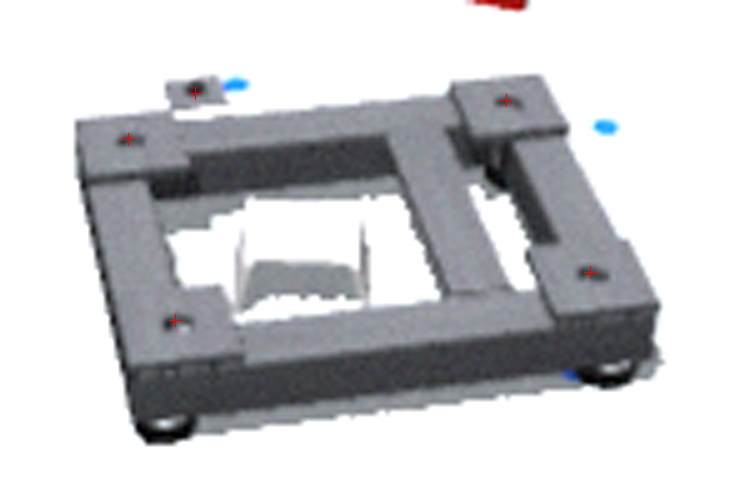

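The side view confirms it: the projected pads fall on the holes within about 2 mm. Next I move over pad_tab with the gripper shut.

```bash
python3 -m pendant '[{"dx":-0.036,"dy":-0.018},{"dx":-0.072,"dy":-0.035},{"dx":-0.108,"dy":-0.053},{"dx":-0.144,"dy":-0.071},{"dx":-0.18,"dy":-0.088},{"dx":-0.216,"dy":-0.106},{"dx":-0.252,"dy":-0.123},{"dx":-0.288,"dy":-0.141},{"dx":-0.324,"dy":-0.159},{"dx":-0.36,"dy":-0.176}]' 1 && python3 m.py
```

```text
validation failed for argument at $[0]...
```

```bash
python3 -m pendant '[{"dx":-0.036,"dy":-0.018,"dz":0,"wx":0,"wy":0,"wz":0},{"dx":-0.072,"dy":-0.035,"dz":0,"wx":0,"wy":0,"wz":0},{"dx":-0.108,"dy":-0.053,"dz":0,"wx":0,"wy":0,"wz":0},{"dx":-0.144,"dy":-0.071,"dz":0,"wx":0,"wy":0,"wz":0},{"dx":-0.18,"dy":-0.088,"dz":0,"wx":0,"wy":0,"wz":0},{"dx":-0.216,"dy":-0.106,"dz":0,"wx":0,"wy":0,"wz":0},{"dx":-0.252,"dy":-0.123,"dz":0,"wx":0,"wy":0,"wz":0},{"dx":-0.288,"dy":-0.141,"dz":0,"wx":0,"wy":0,"wz":0},{"dx":-0.324,"dy":-0.159,"dz":0,"wx":0,"wy":0,"wz":0},{"dx":-0.36,"dy":-0.176,"dz":0,"wx":0,"wy":0,"wz":0}]' 1 && python3 m.py
```

```text
t: 0.93
tool_pos: [470.0, 174.7, 249.9]
tool_rot: [0.204, 0.979, -0.0, -0.0]
ft_force: [0.5, 1.0, -0.1]
grip_width: 0.2
grip_force: 0.0
0 tool shift mm to pad, TCP z=90: [-285.1 -139.7  159.9]
1 tool shift mm to pad, TCP z=90: [ -51.9 -175.8  159.9]
2 tool shift mm to pad, TCP z=90: [-151.2 -274.4  159.9]
3 tool shift mm to pad, TCP z=90: [-185.8  -41.   159.9]
0.9333 [470.02599151 174.71553062 249.90193796] [ 0.54  1.01 -0.14] 0.16205966663322488 [ 1.93228668e-01  2.22863955e-01 -1.04084677e-01  1.24408110e+00
  2.09507120e-05  6.03244744e-01]
```

```bash
python3 -m pendant '[{"dx":-0.036,"dy":-0.018,"dz":0,"wx":0,"wy":0,"wz":0},{"dx":-0.072,"dy":-0.035,"dz":0,"wx":0,"wy":0,"wz":0},{"dx":-0.108,"dy":-0.053,"dz":0,"wx":0,"wy":0,"wz":0},{"dx":-0.144,"dy":-0.071,"dz":0,"wx":0,"wy":0,"wz":0},{"dx":-0.18,"dy":-0.088,"dz":0,"wx":0,"wy":0,"wz":0},{"dx":-0.216,"dy":-0.106,"dz":0,"wx":0,"wy":0,"wz":0},{"dx":-0.252,"dy":-0.123,"dz":0,"wx":0,"wy":0,"wz":0},{"dx":-0.286,"dy":-0.140,"dz":0,"wx":0,"wy":0,"wz":0},{"dx":-0.286,"dy":-0.140,"dz":0,"wx":0,"wy":0,"wz":0},{"dx":-0.286,"dy":-0.140,"dz":0.0,"wx":0,"wy":0,"wz":0}]' && python3 -m pendant '[{"dx":0,"dy":0,"dz":0.03,"wx":0,"wy":0,"wz":0},{"dx":0,"dy":0,"dz":0.06,"wx":0,"wy":0,"wz":0},{"dx":0,"dy":0,"dz":0.09,"wx":0,"wy":0,"wz":0},{"dx":0,"dy":0,"dz":0.12,"wx":0,"wy":0,"wz":0},{"dx":0,"dy":0,"dz":0.14,"wx":0,"wy":0,"wz":0},{"dx":0,"dy":0,"dz":0.15,"wx":0,"wy":0,"wz":0},{"dx":0,"dy":0,"dz":0.155,"wx":0,"wy":0,"wz":0},{"dx":0,"dy":0,"dz":0.155,"wx":0,"wy":0,"wz":0},{"dx":0,"dy":0,"dz":0.155,"wx":0,"wy":0,"wz":0},{"dx":0,"dy":0,"dz":0.155,"wx":0,"wy":0,"wz":0}]' && python3 m.py && python3 - <<'E'
from h import *
from rig import r
a=r.get_image("top");b=r.get_image("side")
f=lambda d,x,y,w,h,s:cv2.resize(cv2.convertScaleAbs(d["img"][y:y+h,x:x+w,::-1],alpha=1.8),None,fx=s,fy=s)
cv2.imwrite("pics/near.png",np.hstack([f(a,250,150,130,160,3),f(b,240,150,130,160,3)]))
E
```

```text
t: 1.77
tool_pos: [676.4, -67.3, 248.4]
tool_rot: [0.205, 0.979, 0.0, -0.001]
ft_force: [0.0, 0.4, 0.0]
grip_width: 0.0
grip_force: 0.0
t: 2.6
tool_pos: [676.5, -65.7, 96.5]
tool_rot: [0.203, 0.979, -0.0, 0.001]
ft_force: [0.4, -0.5, 0.6]
grip_width: 0.0
grip_force: 0.0
0 tool shift mm to pad, TCP z=90: [ 0.1 -1.5  6.5]
1 tool shift mm to pad, TCP z=90: [233.3 -37.5   6. ]
2 tool shift mm to pad, TCP z=90: [ 134.  -136.3    6.2]
3 tool shift mm to pad, TCP z=90: [99.3 97.2  6.4]
2.6 [676.46210315 -65.65109729  96.53852619] [ 0.42 -0.53  0.59] 0.04697411769225355 [-2.16516538e-01  5.97383089e-01  8.29990786e-02  1.05423037e+00
  1.98191519e-05  1.93070315e-01]
```

View pics/near.png

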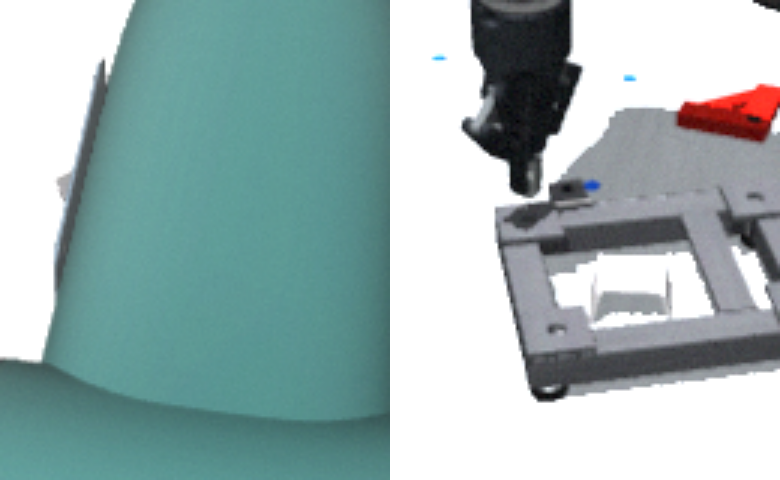

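The side crop shows the shut fingertips at full-image (285,213), directly above pad_tab (285,222), with about 25 mm of clearance as expected. Contact should come at TCP z ≈ 71.

```bash
python3 -m pendant '[{"dx":0,"dy":0,"dz":0.006,"wx":0,"wy":0,"wz":0},{"dx":0,"dy":0,"dz":0.012,"wx":0,"wy":0,"wz":0},{"dx":0,"dy":0,"dz":0.017,"wx":0,"wy":0,"wz":0},{"dx":0,"dy":0,"dz":0.020,"wx":0,"wy":0,"wz":0},{"dx":0,"dy":0,"dz":0.021,"wx":0,"wy":0,"wz":0},{"dx":0,"dy":0,"dz":0.022,"wx":0,"wy":0,"wz":0},{"dx":0,"dy":0,"dz":0.022,"wx":0,"wy":0,"wz":0},{"dx":0,"dy":0,"dz":0.022,"wx":0,"wy":0,"wz":0},{"dx":0,"dy":0,"dz":0.022,"wx":0,"wy":0,"wz":0},{"dx":0,"dy":0,"dz":0.022,"wx":0,"wy":0,"wz":0}]'; python3 -m pendant '[{"dx":0,"dy":0,"dz":0.0003,"wx":0,"wy":0,"wz":0},{"dx":0,"dy":0,"dz":0.0006,"wx":0,"wy":0,"wz":0},{"dx":0,"dy":0,"dz":0.0009,"wx":0,"wy":0,"wz":0},{"dx":0,"dy":0,"dz":0.0012,"wx":0,"wy":0,"wz":0},{"dx":0,"dy":0,"dz":0.0015,"wx":0,"wy":0,"wz":0},{"dx":0,"dy":0,"dz":0.0018,"wx":0,"wy":0,"wz":0},{"dx":0,"dy":0,"dz":0.002,"wx":0,"wy":0,"wz":0},{"dx":0,"dy":0,"dz":0.002,"wx":0,"wy":0,"wz":0},{"dx":0,"dy":0,"dz":0.002,"wx":0,"wy":0,"wz":0},{"dx":0,"dy":0,"dz":0.002,"wx":0,"wy":0,"wz":0}]'
```

```text
t: 3.53
tool_pos: [675.9, -65.7, 73.2]
tool_rot: [0.203, 0.979, -0.0, 0.0]
ft_force: [0.6, -0.7, -0.7]
grip_width: -0.0
grip_force: 0.0
t: 4.37
tool_pos: [675.8, -65.7, 71.0]
tool_rot: [0.203, 0.979, 0.0, 0.0]
ft_force: [-0.7, 0.4, -0.5]
grip_width: -0.1
grip_force: 0.0
```

```bash
python3 -m pendant '[{"dx":0,"dy":0,"dz":0.0002,"wx":0,"wy":0,"wz":0},{"dx":0,"dy":0,"dz":0.0004,"wx":0,"wy":0,"wz":0},{"dx":0,"dy":0,"dz":0.0006,"wx":0,"wy":0,"wz":0},{"dx":0,"dy":0,"dz":0.0008,"wx":0,"wy":0,"wz":0},{"dx":0,"dy":0,"dz":0.001,"wx":0,"wy":0,"wz":0},{"dx":0,"dy":0,"dz":0.001,"wx":0,"wy":0,"wz":0},{"dx":0,"dy":0,"dz":0.001,"wx":0,"wy":0,"wz":0},{"dx":0,"dy":0,"dz":0.001,"wx":0,"wy":0,"wz":0},{"dx":0,"dy":0,"dz":0.001,"wx":0,"wy":0,"wz":0},{"dx":0,"dy":0,"dz":0.001,"wx":0,"wy":0,"wz":0}]'
```

```text
t: 5.2
tool_pos: [675.9, -65.7, 70.1]
tool_rot: [0.203, 0.979, -0.0, 0.0]
ft_force: [-1.0, 0.3, 4.4]
grip_width: -0.0
grip_force: 2.2
```

```bash
python3 -m pendant '[{"dx":0,"dy":0,"dz":0.0002,"wx":0,"wy":0,"wz":0},{"dx":0,"dy":0,"dz":0.0004,"wx":0,"wy":0,"wz":0},{"dx":0,"dy":0,"dz":0.0006,"wx":0,"wy":0,"wz":0},{"dx":0,"dy":0,"dz":0.0008,"wx":0,"wy":0,"wz":0},{"dx":0,"dy":0,"dz":0.001,"wx":0,"wy":0,"wz":0},{"dx":0,"dy":0,"dz":0.0012,"wx":0,"wy":0,"wz":0},{"dx":0,"dy":0,"dz":0.0012,"wx":0,"wy":0,"wz":0},{"dx":0,"dy":0,"dz":0.0012,"wx":0,"wy":0,"wz":0},{"dx":0,"dy":0,"dz":0.0012,"wx":0,"wy":0,"wz":0},{"dx":0,"dy":0,"dz":0.0012,"wx":0,"wy":0,"wz":0}]'
```

```text
t: 6.03
tool_pos: [676.1, -65.8, 69.4]
tool_rot: [0.203, 0.979, -0.0, 0.001]
ft_force: [0.0, -0.3, 9.6]
grip_width: 0.1
grip_force: 4.7
```

Pad_tab gave about 2 mm at 9.6 N. I'll come off it and go to the diagonal pad.

```bash
python3 -m pendant '[{"dx":0,"dy":0,"dz":-0.002,"wx":0,"wy":0,"wz":0},{"dx":0,"dy":0,"dz":-0.005,"wx":0,"wy":0,"wz":0},{"dx":0,"dy":0,"dz":-0.015,"wx":0,"wy":0,"wz":0},{"dx":0,"dy":0,"dz":-0.03,"wx":0,"wy":0,"wz":0},{"dx":0,"dy":0,"dz":-0.04,"wx":0,"wy":0,"wz":0},{"dx":0.02,"dy":-0.003,"dz":-0.04,"wx":0,"wy":0,"wz":0},{"dx":0.05,"dy":-0.008,"dz":-0.04,"wx":0,"wy":0,"wz":0},{"dx":0.085,"dy":-0.014,"dz":-0.04,"wx":0,"wy":0,"wz":0},{"dx":0.12,"dy":-0.019,"dz":-0.04,"wx":0,"wy":0,"wz":0},{"dx":0.155,"dy":-0.025,"dz":-0.04,"wx":0,"wy":0,"wz":0}]'; python3 -m pendant '[{"dx":0.035,"dy":-0.006,"dz":0,"wx":0,"wy":0,"wz":0},{"dx":0.06,"dy":-0.009,"dz":0,"wx":0,"wy":0,"wz":0},{"dx":0.078,"dy":-0.012,"dz":0,"wx":0,"wy":0,"wz":0},{"dx":0.078,"dy":-0.012,"dz":0,"wx":0,"wy":0,"wz":0},{"dx":0.078,"dy":-0.012,"dz":0.01,"wx":0,"wy":0,"wz":0},{"dx":0.078,"dy":-0.012,"dz":0.02,"wx":0,"wy":0,"wz":0},{"dx":0.078,"dy":-0.012,"dz":0.025,"wx":0,"wy":0,"wz":0},{"dx":0.078,"dy":-0.012,"dz":0.025,"wx":0,"wy":0,"wz":0},{"dx":0.078,"dy":-0.012,"dz":0.025,"wx":0,"wy":0,"wz":0},{"dx":0.078,"dy":-0.012,"dz":0.025,"wx":0,"wy":0,"wz":0}]'; python3 m.py; python3 - <<'E'
from h import *
from rig import r
f=lambda d,x,y,w,h,s:cv2.resize(cv2.convertScaleAbs(d["img"][y:y+h,x:x+w,::-1],alpha=1.8),None,fx=s,fy=s)
cv2.imwrite("pics/near2.png",f(r.get_image("side"),260,170,160,130,4))
E
```

```text
t: 6.87
tool_pos: [522.1, -26.4, 109.1]
tool_rot: [0.203, 0.979, 0.0, 0.0]
ft_force: [0.4, -0.4, -0.1]
grip_width: -0.0
grip_force: 0.0
t: 7.7
tool_pos: [447.8, -6.9, 84.2]
tool_rot: [0.203, 0.979, -0.0, 0.0]
ft_force: [0.0, -0.5, 0.8]
grip_width: 0.2
grip_force: 0.0
0 tool shift mm to pad, TCP z=90: [-233.1   35.7   -5.7]
1 tool shift mm to pad, TCP z=90: [ 0.1 -0.4 -5.8]
2 tool shift mm to pad, TCP z=90: [-99.2 -99.1  -5.8]
3 tool shift mm to pad, TCP z=90: [-133.8  134.4   -5.7]
7.7 [447.76644221  -6.8956902   84.20423797] [ 0.01 -0.54  0.84] 0.21724556498244707 [-1.97707116e-01  2.56862528e-01 -5.49393206e-01  7.64118900e-01
 -3.87694920e-05  2.12109201e-01]
```

View pics/near2.png

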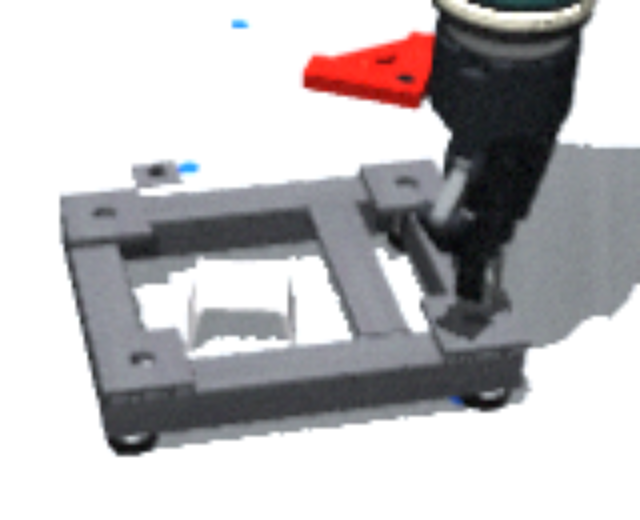

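The tip is over pad_diagonal, and the frame hasn't moved: the pad_tab hole is at (286,223), as before. Descending now.

```bash
python3 -m pendant '[{"dx":0,"dy":0,"dz":0.004,"wx":0,"wy":0,"wz":0},{"dx":0,"dy":0,"dz":0.008,"wx":0,"wy":0,"wz":0},{"dx":0,"dy":0,"dz":0.0105,"wx":0,"wy":0,"wz":0},{"dx":0,"dy":0,"dz":0.0115,"wx":0,"wy":0,"wz":0},{"dx":0,"dy":0,"dz":0.012,"wx":0,"wy":0,"wz":0},{"dx":0,"dy":0,"dz":0.0124,"wx":0,"wy":0,"wz":0},{"dx":0,"dy":0,"dz":0.0128,"wx":0,"wy":0,"wz":0},{"dx":0,"dy":0,"dz":0.0132,"wx":0,"wy":0,"wz":0},{"dx":0,"dy":0,"dz":0.0135,"wx":0,"wy":0,"wz":0},{"dx":0,"dy":0,"dz":0.0135,"wx":0,"wy":0,"wz":0}]'; python3 -m pendant '[{"dx":0,"dy":0,"dz":0.0002,"wx":0,"wy":0,"wz":0},{"dx":0,"dy":0,"dz":0.0004,"wx":0,"wy":0,"wz":0},{"dx":0,"dy":0,"dz":0.0006,"wx":0,"wy":0,"wz":0},{"dx":0,"dy":0,"dz":0.0008,"wx":0,"wy":0,"wz":0},{"dx":0,"dy":0,"dz":0.001,"wx":0,"wy":0,"wz":0},{"dx":0,"dy":0,"dz":0.0012,"wx":0,"wy":0,"wz":0},{"dx":0,"dy":0,"dz":0.0012,"wx":0,"wy":0,"wz":0},{"dx":0,"dy":0,"dz":0.0012,"wx":0,"wy":0,"wz":0},{"dx":0,"dy":0,"dz":0.0012,"wx":0,"wy":0,"wz":0},{"dx":0,"dy":0,"dz":0.0012,"wx":0,"wy":0,"wz":0}]'
```

```text
t: 8.58
tool_pos: [447.4, -6.8, 70.3]
tool_rot: [0.203, 0.979, 0.0, 0.0]
ft_force: [-0.8, 0.0, 2.4]
grip_width: 0.2
grip_force: 1.2
t: 9.42
tool_pos: [447.3, -6.7, 69.4]
tool_rot: [0.203, 0.979, 0.0, 0.0]
ft_force: [-3.3, 0.2, 10.8]
grip_width: 0.0
grip_force: 5.1
```

```bash
python3 -m pendant '[{"dx":0,"dy":0,"dz":-0.002,"wx":0,"wy":0,"wz":0},{"dx":0,"dy":0,"dz":-0.005,"wx":0,"wy":0,"wz":0},{"dx":0,"dy":0,"dz":-0.015,"wx":0,"wy":0,"wz":0},{"dx":0,"dy":0,"dz":-0.03,"wx":0,"wy":0,"wz":0},{"dx":0,"dy":0,"dz":-0.04,"wx":0,"wy":0,"wz":0},{"dx":-0.015,"dy":-0.015,"dz":-0.04,"wx":0,"wy":0,"wz":0},{"dx":-0.035,"dy":-0.035,"dz":-0.04,"wx":0,"wy":0,"wz":0},{"dx":-0.06,"dy":-0.06,"dz":-0.04,"wx":0,"wy":0,"wz":0},{"dx":-0.085,"dy":-0.085,"dz":-0.04,"wx":0,"wy":0,"wz":0},{"dx":-0.099,"dy":-0.099,"dz":-0.04,"wx":0,"wy":0,"wz":0}]'; python3 -m pendant '[{"dx":0,"dy":0,"dz":0,"wx":0,"wy":0,"wz":0},{"dx":0,"dy":0,"dz":0,"wx":0,"wy":0,"wz":0},{"dx":0,"dy":0,"dz":0.005,"wx":0,"wy":0,"wz":0},{"dx":0,"dy":0,"dz":0.015,"wx":0,"wy":0,"wz":0},{"dx":0,"dy":0,"dz":0.022,"wx":0,"wy":0,"wz":0},{"dx":0,"dy":0,"dz":0.025,"wx":0,"wy":0,"wz":0},{"dx":0,"dy":0,"dz":0.025,"wx":0,"wy":0,"wz":0},{"dx":0,"dy":0,"dz":0.025,"wx":0,"wy":0,"wz":0},{"dx":0,"dy":0,"dz":0.025,"wx":0,"wy":0,"wz":0},{"dx":0,"dy":0,"dz":0.025,"wx":0,"wy":0,"wz":0}]'; python3 m.py
```

```text
t: 10.25
tool_pos: [500.0, -140.1, 109.2]
tool_rot: [0.204, 0.979, -0.0, 0.001]
ft_force: [-0.6, 0.9, 0.3]
grip_width: -0.0
grip_force: 0.0
t: 11.08
tool_pos: [498.9, -137.0, 84.4]
tool_rot: [0.203, 0.979, -0.0, 0.0]
ft_force: [-0.1, -0.4, -0.0]
grip_width: -0.1
grip_force: 0.0
0 tool shift mm to pad, TCP z=90: [-134.4  134.7   -5.5]
1 tool shift mm to pad, TCP z=90: [98.8 98.6 -5.6]
2 tool shift mm to pad, TCP z=90: [-0.4 -0.1 -5.6]
3 tool shift mm to pad, TCP z=90: [-35.1 233.4  -5.6]
11.0833 [ 498.88699007 -137.018064     84.43143939] [-0.15 -0.4  -0.03] -0.1499584769040771 [-4.25625309e-01  3.59530203e-01 -3.85507640e-01  8.25188662e-01
 -2.91313669e-05 -1.59957981e-02]
```

```bash
python3 -m pendant '[{"dx":0,"dy":0,"dz":0.004,"wx":0,"wy":0,"wz":0},{"dx":0,"dy":0,"dz":0.008,"wx":0,"wy":0,"wz":0},{"dx":0,"dy":0,"dz":0.0105,"wx":0,"wy":0,"wz":0},{"dx":0,"dy":0,"dz":0.0115,"wx":0,"wy":0,"wz":0},{"dx":0,"dy":0,"dz":0.012,"wx":0,"wy":0,"wz":0},{"dx":0,"dy":0,"dz":0.0124,"wx":0,"wy":0,"wz":0},{"dx":0,"dy":0,"dz":0.0128,"wx":0,"wy":0,"wz":0},{"dx":0,"dy":0,"dz":0.0132,"wx":0,"wy":0,"wz":0},{"dx":0,"dy":0,"dz":0.0135,"wx":0,"wy":0,"wz":0},{"dx":0,"dy":0,"dz":0.0135,"wx":0,"wy":0,"wz":0}]'; python3 -m pendant '[{"dx":0,"dy":0,"dz":0.0002,"wx":0,"wy":0,"wz":0},{"dx":0,"dy":0,"dz":0.0004,"wx":0,"wy":0,"wz":0},{"dx":0,"dy":0,"dz":0.0006,"wx":0,"wy":0,"wz":0},{"dx":0,"dy":0,"dz":0.0008,"wx":0,"wy":0,"wz":0},{"dx":0,"dy":0,"dz":0.001,"wx":0,"wy":0,"wz":0},{"dx":0,"dy":0,"dz":0.0012,"wx":0,"wy":0,"wz":0},{"dx":0,"dy":0,"dz":0.0012,"wx":0,"wy":0,"wz":0},{"dx":0,"dy":0,"dz":0.0012,"wx":0,"wy":0,"wz":0},{"dx":0,"dy":0,"dz":0.0012,"wx":0,"wy":0,"wz":0},{"dx":0,"dy":0,"dz":0.0012,"wx":0,"wy":0,"wz":0}]'
```

```text
t: 11.92
tool_pos: [498.8, -137.1, 70.6]
tool_rot: [0.203, 0.979, -0.0, 0.0]
ft_force: [-0.3, -0.4, 0.3]
grip_width: -0.1
grip_force: 0.2
t: 12.75
tool_pos: [498.7, -137.2, 69.7]
tool_rot: [0.204, 0.979, -0.0, 0.0]
ft_force: [-0.7, -0.9, 7.3]
grip_width: 0.1
grip_force: 3.7
```

```bash
python3 -m pendant '[{"dx":0,"dy":0,"dz":0.0002,"wx":0,"wy":0,"wz":0},{"dx":0,"dy":0,"dz":0.0004,"wx":0,"wy":0,"wz":0},{"dx":0,"dy":0,"dz":0.0005,"wx":0,"wy":0,"wz":0},{"dx":0,"dy":0,"dz":0.0005,"wx":0,"wy":0,"wz":0},{"dx":0,"dy":0,"dz":0.0005,"wx":0,"wy":0,"wz":0},{"dx":0,"dy":0,"dz":0.0005,"wx":0,"wy":0,"wz":0},{"dx":0,"dy":0,"dz":0.0005,"wx":0,"wy":0,"wz":0},{"dx":0,"dy":0,"dz":0.0005,"wx":0,"wy":0,"wz":0},{"dx":0,"dy":0,"dz":0.0005,"wx":0,"wy":0,"wz":0},{"dx":0,"dy":0,"dz":0.0005,"wx":0,"wy":0,"wz":0}]'; python3 -m pendant '[{"dx":0,"dy":0,"dz":-0.002,"wx":0,"wy":0,"wz":0},{"dx":0,"dy":0,"dz":-0.005,"wx":0,"wy":0,"wz":0},{"dx":0,"dy":0,"dz":-0.015,"wx":0,"wy":0,"wz":0},{"dx":0,"dy":0,"dz":-0.03,"wx":0,"wy":0,"wz":0},{"dx":0,"dy":0,"dz":-0.04,"wx":0,"wy":0,"wz":0},{"dx":-0.003,"dy":0.02,"dz":-0.04,"wx":0,"wy":0,"wz":0},{"dx":-0.008,"dy":0.05,"dz":-0.04,"wx":0,"wy":0,"wz":0},{"dx":-0.013,"dy":0.085,"dz":-0.04,"wx":0,"wy":0,"wz":0},{"dx":-0.018,"dy":0.12,"dz":-0.04,"wx":0,"wy":0,"wz":0},{"dx":-0.023,"dy":0.155,"dz":-0.04,"wx":0,"wy":0,"wz":0}]'; python3 -m pendant '[{"dx":-0.005,"dy":0.035,"dz":0,"wx":0,"wy":0,"wz":0},{"dx":-0.009,"dy":0.06,"dz":0,"wx":0,"wy":0,"wz":0},{"dx":-0.012,"dy":0.078,"dz":0,"wx":0,"wy":0,"wz":0},{"dx":-0.012,"dy":0.078,"dz":0,"wx":0,"wy":0,"wz":0},{"dx":-0.012,"dy":0.078,"dz":0.01,"wx":0,"wy":0,"wz":0},{"dx":-0.012,"dy":0.078,"dz":0.02,"wx":0,"wy":0,"wz":0},{"dx":-0.012,"dy":0.078,"dz":0.025,"wx":0,"wy":0,"wz":0},{"dx":-0.012,"dy":0.078,"dz":0.025,"wx":0,"wy":0,"wz":0},{"dx":-0.012,"dy":0.078,"dz":0.025,"wx":0,"wy":0,"wz":0},{"dx":-0.012,"dy":0.078,"dz":0.025,"wx":0,"wy":0,"wz":0}]'; python3 m.py
```

```text
t: 13.58
tool_pos: [498.7, -137.3, 69.3]
tool_rot: [0.204, 0.979, -0.0, 0.0]
ft_force: [-2.7, -0.6, 10.6]
grip_width: 0.0
grip_force: 4.9
t: 14.42
tool_pos: [582.2, -2.5, 109.0]
tool_rot: [0.204, 0.979, 0.0, 0.0]
ft_force: [1.2, 0.4, 0.7]
grip_width: -0.1
grip_force: 0.0
t: 15.25
tool_pos: [623.6, 62.2, 84.1]
tool_rot: [0.204, 0.979, 0.0, 0.0]
ft_force: [-0.2, 0.6, 0.4]
grip_width: 0.1
grip_force: 0.0
0 tool shift mm to pad, TCP z=90: [-99.5 -97.7  -5.9]
1 tool shift mm to pad, TCP z=90: [ 133.7 -133.9   -5.9]
2 tool shift mm to pad, TCP z=90: [  34.4 -232.5   -5.9]
3 tool shift mm to pad, TCP z=90: [-0.1  1.  -5.9]
15.25 [623.56800184  62.20062867  84.11287855] [-0.23  0.58  0.45] 0.07345319636594881 [-3.05164912e-02  5.23480697e-01 -9.49161151e-02  9.52246385e-01
 -8.16109928e-06  3.79971018e-01]
```

```bash
python3 -m pendant '[{"dx":0,"dy":0,"dz":0.004,"wx":0,"wy":0,"wz":0},{"dx":0,"dy":0,"dz":0.008,"wx":0,"wy":0,"wz":0},{"dx":0,"dy":0,"dz":0.0105,"wx":0,"wy":0,"wz":0},{"dx":0,"dy":0,"dz":0.0115,"wx":0,"wy":0,"wz":0},{"dx":0,"dy":0,"dz":0.012,"wx":0,"wy":0,"wz":0},{"dx":0,"dy":0,"dz":0.0124,"wx":0,"wy":0,"wz":0},{"dx":0,"dy":0,"dz":0.0128,"wx":0,"wy":0,"wz":0},{"dx":0,"dy":0,"dz":0.0132,"wx":0,"wy":0,"wz":0},{"dx":0,"dy":0,"dz":0.0135,"wx":0,"wy":0,"wz":0},{"dx":0,"dy":0,"dz":0.0135,"wx":0,"wy":0,"wz":0}]'; python3 -m pendant '[{"dx":0,"dy":0,"dz":0.0002,"wx":0,"wy":0,"wz":0},{"dx":0,"dy":0,"dz":0.0004,"wx":0,"wy":0,"wz":0},{"dx":0,"dy":0,"dz":0.0006,"wx":0,"wy":0,"wz":0},{"dx":0,"dy":0,"dz":0.0008,"wx":0,"wy":0,"wz":0},{"dx":0,"dy":0,"dz":0.001,"wx":0,"wy":0,"wz":0},{"dx":0,"dy":0,"dz":0.0012,"wx":0,"wy":0,"wz":0},{"dx":0,"dy":0,"dz":0.0012,"wx":0,"wy":0,"wz":0},{"dx":0,"dy":0,"dz":0.0012,"wx":0,"wy":0,"wz":0},{"dx":0,"dy":0,"dz":0.0012,"wx":0,"wy":0,"wz":0},{"dx":0,"dy":0,"dz":0.0012,"wx":0,"wy":0,"wz":0}]'
```

```text
t: 16.08
tool_pos: [623.7, 62.8, 70.5]
tool_rot: [0.203, 0.979, 0.0, 0.0]
ft_force: [-0.7, 0.5, 1.5]
grip_width: 0.0
grip_force: 0.8
t: 16.92
tool_pos: [623.8, 62.9, 69.7]
tool_rot: [0.203, 0.979, 0.0, 0.0]
ft_force: [-2.3, 1.8, 7.6]
grip_width: 0.4
grip_force: 4.0
```

```bash
python3 -m pendant '[{"dx":0,"dy":0,"dz":0.0002,"wx":0,"wy":0,"wz":0},{"dx":0,"dy":0,"dz":0.0004,"wx":0,"wy":0,"wz":0},{"dx":0,"dy":0,"dz":0.0005,"wx":0,"wy":0,"wz":0},{"dx":0,"dy":0,"dz":0.0005,"wx":0,"wy":0,"wz":0},{"dx":0,"dy":0,"dz":0.0005,"wx":0,"wy":0,"wz":0},{"dx":0,"dy":0,"dz":0.0005,"wx":0,"wy":0,"wz":0},{"dx":0,"dy":0,"dz":0.0005,"wx":0,"wy":0,"wz":0},{"dx":0,"dy":0,"dz":0.0005,"wx":0,"wy":0,"wz":0},{"dx":0,"dy":0,"dz":0.0005,"wx":0,"wy":0,"wz":0},{"dx":0,"dy":0,"dz":0.0005,"wx":0,"wy":0,"wz":0}]'; python3 -m pendant '[{"dx":0,"dy":0,"dz":-0.002,"wx":0,"wy":0,"wz":0},{"dx":0,"dy":0,"dz":-0.005,"wx":0,"wy":0,"wz":0},{"dx":0,"dy":0,"dz":-0.015,"wx":0,"wy":0,"wz":0},{"dx":0,"dy":0,"dz":-0.03,"wx":0,"wy":0,"wz":0},{"dx":0,"dy":0,"dz":-0.06,"wx":0,"wy":0,"wz":0},{"dx":0,"dy":0,"dz":-0.09,"wx":0,"wy":0,"wz":0},{"dx":0,"dy":0,"dz":-0.12,"wx":0,"wy":0,"wz":0},{"dx":0,"dy":0,"dz":-0.14,"wx":0,"wy":0,"wz":0},{"dx":0,"dy":0,"dz":-0.15,"wx":0,"wy":0,"wz":0},{"dx":0,"dy":0,"dz":-0.15,"wx":0,"wy":0,"wz":0}]'; python3 - <<'E'
from h import *
from rig import r
d=r.get_image("side")
cv2.imwrite("pics/end.png",cv2.convertScaleAbs(d["img"][:,:,::-1],alpha=1.3))
a=pickle.load(open("side.pkl","rb"))["img"][205:285,262:395].astype(int); b=d["img"][205:285,262:395].astype(int)
print((abs(a-b).max(2)>40).sum())
E
```

```text
t: 17.75
tool_pos: [623.8, 62.9, 69.3]
tool_rot: [0.203, 0.979, 0.0, 0.0]
ft_force: [-1.8, 2.1, 11.1]
grip_width: -0.1
grip_force: 5.1
t: 18.58
tool_pos: [624.5, 62.7, 221.7]
tool_rot: [0.203, 0.979, 0.0, 0.002]
ft_force: [0.1, 0.3, 0.2]
grip_width: 0.2
grip_force: 0.0
1886
```

View pics/end.png

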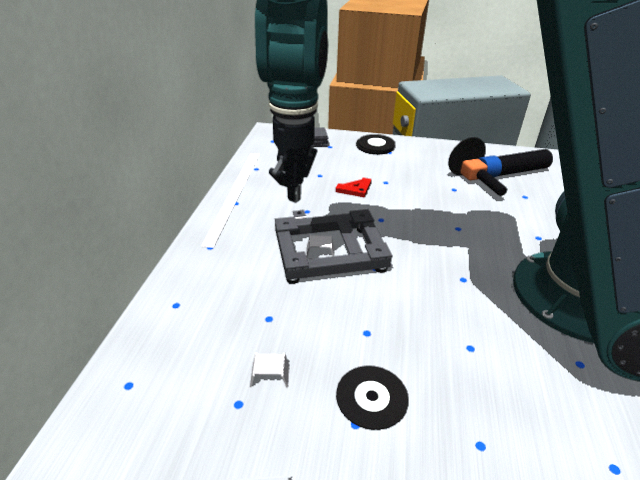

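The arm is clear above. The frame (corners 276,218 to 391,268), brackets, disc and magnet all sit where they were in the first side view, and the pixel differences are mostly the arm's shadow.

```bash
python3 -c "
from rig import r
print(r.job_done())"
```

```text
the job is handed in; nothing more can be done
None
```

I pressed all four pads in the order asked, each to about 10–11 N with roughly 2 mm of give, coming off each before the next; nothing was visibly disturbed in the last picture, and the job is handed in (about 19 s on the robot's clock).

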